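Release the printing screen's side clamp

TASK

Open the side clamp that holds the wooden printing screen down: by its black wing, pull the spring-loaded captive screw gently upwards until you feel it meet its thread, unscrew it anticlockwise (seen from above) until it stops, so that it stays out by itself, and then slide the clamp bar back off the screen to the end of its travel by its upright lug. Feel for the thread rather than straining it (a hard pull or push strips it), do not force the bar while the screw still locks it, and leave the things standing around where they are.

Things in the scene. Friction and masses are not known exactly. Their poses are not given: they have to be found in the camera images.
- clamp_base: Fixture, fixed to the table: aluminium strip 90 mm wide (its x), y -60 to 190 mm, 22 mm high, with a dark bridge and a round steel screw housing (54 mm diameter, top 84 mm up). Origin on the table under the screw axis, z up; the bar opens along +y, away from the screen. The fixed wooden screen (300 x 300, 20 mm high, squeegee on it 70 mm high) lies at y -64 to -364 mm.
- screw_grip (a point): Grip point of the captive screw, on its vertical axis, in the wing: an upright black plastic bar 40 mm long (point x), 12 mm thick (point y), 34 mm high; the point is 12 mm under its top, 22 mm above its foot, where a steel flange of 34 mm diameter begins. At rest 114 mm above the table. It rises and turns with the screw.
- screw_lift (a joint): Screw pulled up, m: 0 = seated, 0.029 at most. Lifting it takes 7.5 N (spring, weight, 2 N friction) plus 0.1 N per mm. At an unseen height, 5 to 14 mm up and new each time, the pull meets a firm stop (8 N more per mm): the top of the thread's mouth. Only there, or up to 1 mm lower, can it be turned into the thread. Over 16 N on the thread, up (beyond the lifting force) or down, strips it.
- screw_turn (a joint): Screw angle, rad, positive anticlockwise from above; 0 with the wing along clamp_base's x; -0.12 to 0.1 at the start, end stop 2.6. Below the mouth it turns no further than about 0.2. Past 0.45 the thread holds it; from 0.5 to 2.3 it climbs 7.5 mm per rad (13.5 mm in all), level before and after, play 1 mm. Driving takes 0.15 to 0.2 N m; it stays where it is left and can be gripped anew.
- clamp_slide (a joint): Clamp bar slid open, m: 0 = its end holds the screen's rail (start), 0.05 = fully open at its stop, clear of the screen. The screw's tip stands 15.5 mm deep in a hole of the bar and locks it until the screw is wound out. Then it slides with 2 to 4 N and stays where it is left.
- slide_lug (a point): Grip point of the upright dark steel lug on the clamp bar: 24 mm (point x) by 16 mm (point y) in plan, its top 135 mm above the table; the point is on its middle line, 15 mm under the top. At the start 125 mm from the screw axis along clamp_base's +y; it moves with the bar along +y.
- ink_bottle: Loose bystander: orange ink bottle, 52 mm diameter, 110 mm high, origin at its foot. Leave it.
- twine_spool: Loose bystander: cork-coloured twine spool, 60 mm diameter, 52 mm high, origin at its foot. Leave it.
- tape_roll: Loose bystander: roll of paper tape lying flat, 84 mm diameter, 24 mm high, origin at its foot. Leave it.

How it is judged:
By the outcome, as a careful person would: the job done as asked, in the order asked, and still so for the second after the job is handed in, with the robot touching nothing.
It also fails if it takes over 72 s, if anything falls off the work surface, if the arm or the gripper's body presses on something with over 40 N, if the wrist force passes 120 N, or if a joint passes its speed limit or range.

ROBOT

A 7-joint arm with a two-finger parallel gripper is mounted at the origin on the work surface. World frame = base frame: x ahead of the robot, y to its left, z up, the work surface at z = 0. Lengths are in m, angles in rad, forces in N, time in s.
With the tool pointing down it reaches from about 0.425 to 0.925 m from the base axis. Payload 6.8 kg.
Tool frame: the origin (TCP) lies at the very end of the fingers, on their centre line; the grasp point (between the pads) lies 19 mm behind it; z points along the fingers, y is the line along which they close (so a half turn about z gives the same grasp; the last joint's range is limited). The gripper opens to 88 mm and grips with 3 to 60 N. Pads are 20 mm wide; open, the fingers measure 115 mm over their backs; the gripper's body (75 mm by 178 mm) begins 61 mm behind the grasp point.
Start: joints at [1.153, 0.477, 0.022, 1.555, -0.011, 1.109, -0.083], TCP at [0.206, -0.643, 0.223] pointing down, gripper open.
Joint ranges: [-2.96, 2.96], [-0.34, 2.1], [-1.41, 1.46], [0.24, 2.44], [-1.37, 4.51], [0.17, 1.92], [-2.96, 2.96]. Speed limits (rad/s): [2.39, 2.39, 3.14, 3.14, 3.14, 3.14, 3.14].

INTERFACE

Orientations are given as a rotation vector (axis times angle).
In Python, from station import ctrl gives the robot as it stands.
- The arm moves only by the tool play_rows, never from a script. Its argument "moves" is a list of rows, each an object with "jaw": the opening, from 0 (shut) to 1 (fully open); "translation": the shift along the tool's x, y, z in m, a list of three; "spin": the turn about the tool's z in degrees. A call has 1 to 12 rows; each row is the pose to reach, as a shift and turn from the pose commanded when the call began, along the tool's axes at that moment; what a row does not reach only later rows make up. A row lasts 1/10 s, in which the tool goes at most 50 mm and 8.59 degrees, less where a joint would pass 70% of its speed; a pose out of reach is approached as far as the arm can. A call with a gripper value outside its range is refused whole. The fingers move at their own pace and stop on an object; the grip force is fixed at half the most. Time passes only in rows, so rows that repeat a pose let the fingers close. It gives the time, the measured TCP pose, the force, the opening and the grip force at its end, in the units of the state.
- ctrl.get_obs(): the state, without advancing time (a new reading comes with each control period).
- ctrl.read_camera(name): name is "scene" or "side" or "wrist"; returns a dict with "img" (384x512x3 uint8, red, green, blue), "K" (3x3 intrinsics, pixels), "D" ([k1, k2, p1, p2, k3] as OpenCV has them; the pictures are not rectified), "eye" and "orientation" of the camera in the world; the wrist camera has in their place "tool_from_camera" (4x4, takes a point from camera to tool coordinates, whose origin is the TCP and whose axes are the flange's). Camera axes: x right, y down, z forward; pixel columns grow to the right and rows downward; lengths in m; the calibration is good to about 2 mm. A picture is of the moment at which its call begins: read the wrist's pose just before it. There is no depth.
- ctrl.hand_in(): hands the job in; it is judged then, once.
The state is a dict: "clock": time; "q": joint angles; "qd": joint speeds; "joint_efforts": joint torques, N m; "position": TCP position; "orientation": TCP orientation; "ft_force": force on the tool from outside, world axes, zero at the start; "moment": the same for the moment, N m; "grip_width": finger opening in m; "finger_force": force on a finger pad.
Only numpy, scipy, OpenCV 4.12 (cv2) and the standard library are available. Lean on these libraries where they do the work, as an engineer would, in place of code of your own. Each camera call takes 0.05 s, during which the arm holds its last target. There are 200 camera calls.

## Working session

There is one attempt and no reset: what is moved stays moved. The work goes in short steps, Python scripts to look and compute and a tool call to move; the robot and the scene stay as the last step left them, time stands still between calls to the robot, and variables do not carry over. Pictures are saved under pics/ and viewed, at most 10 in all, crops included, and the job is handed in when it is done.

Besides the shell and the picture viewer there is one more tool, called after "Call:" as name(argument=value, ...), one argument or row to a line, values as JSON. play_rows: Moves the arm, as the interface text tells. Its arguments: {"type":"object","properties":{"moves":{"type":"array"}},"required":["moves"]}

```bash
mkdir -p pics
cat > h.py <<'E'
import numpy as np, cv2
from scipy.spatial.transform import Rotation as R
from station import ctrl
def cam(name):
    o=ctrl.get_obs(); c=ctrl.read_camera(name)
    if name=="wrist":
        T=np.eye(4);T[:3,:3]=R.from_rotvec(o["orientation"]).as_matrix();T[:3,3]=o["position"]
        T=T@np.array(c["tool_from_camera"]); c["Rm"]=T[:3,:3]; c["eye"]=T[:3,3]
    else:
        q=np.array(c["orientation"],float)
        c["Rm"]=q if q.shape==(3,3) else R.from_rotvec(q).as_matrix(); c["eye"]=np.array(c["eye"])
    return c
def ray(c,uv):
    p=cv2.undistortPoints(np.array(uv,float).reshape(-1,1,2),np.array(c["K"]),np.array(c["D"])).reshape(-1,2)
    d=np.c_[p,np.ones(len(p))]@c["Rm"].T
    return d/np.linalg.norm(d,axis=1)[:,None]
def plane(c,uv,z):
    d=ray(c,uv); return c["eye"]+d*((z-c["eye"][2])/d[:,2])[:,None]
def tri(c1,u1,c2,u2):
    d1=ray(c1,[u1])[0];d2=ray(c2,[u2])[0]
    A=np.c_[d1,-d2];s=np.linalg.lstsq(A,c2["eye"]-c1["eye"],rcond=None)[0]
    a=c1["eye"]+s[0]*d1;b=c2["eye"]+s[1]*d2
    return (a+b)/2,np.linalg.norm(a-b)
def proj(c,P):
    Rm=c["Rm"].T;t=-Rm@c["eye"]
    return cv2.projectPoints(np.array(P,float).reshape(-1,1,3),cv2.Rodrigues(Rm)[0],t,np.array(c["K"]),np.array(c["D"]))[0].reshape(-1,2)
def save(c,n): cv2.imwrite("pics/"+n+".png",cv2.cvtColor(c["img"],cv2.COLOR_RGB2BGR))
E
python3 - <<'E'
from h import *
import pickle
o=ctrl.get_obs();print(o)
cs={n:cam(n) for n in("scene","side","wrist")}
pickle.dump(cs,open("c0.pkl","wb"))
for n in cs:save(cs[n],n+"0");print(n,cs[n]["eye"],cs[n]["Rm"].round(3).tolist(),cs[n]["K"][0])
E
```

```text
{'clock': 0.0, 'q': array([ 1.15287432,  0.47778619,  0.02229095,  1.55644352, -0.01151205,
        1.10929346, -0.08309666]), 'qd': array([-0.00100191, -0.00074847,  0.00087035, -0.00038091,  0.00074666,
       -0.00172175, -0.00204169]), 'joint_efforts': array([ 5.33888924e-04, -5.82855070e+01,  1.53460175e+00, -2.72612107e+01,
       -5.43881441e-02,  1.70337246e-02,  1.52467514e-04]), 'position': array([ 0.20563404, -0.64228174,  0.22169346]), 'orientation': array([-3.10221509e+00, -4.84548736e-01,  5.92042236e-04]), 'ft_force': array([ 0.75548721, -0.22874128,  0.2987578 ]), 'moment': array([ 0.03507952,  0.02826421, -0.01621011]), 'finger_force': 0.0, 'grip_width': 0.08794553537441219}
scene [ 0.89511662 -0.19094638  0.60949132] [[0.547, 0.658, -0.517], [0.837, -0.428, 0.341], [0.003, -0.619, -0.785]] [381.33168965   0.         257.10995468]
side [0.35729157 0.39538285 0.59212132] [[-0.88, -0.365, 0.302], [-0.474, 0.654, -0.59], [0.018, -0.663, -0.749]] [384.94072065   0.         256.69973572]
wrist [ 0.2826942  -0.61755354  0.38394362] [[0.305, -0.909, -0.284], [-0.952, -0.292, -0.089], [-0.002, 0.297, -0.955]] [304.04588617   0.         251.8343218 ]
```

View pics/scene0.png

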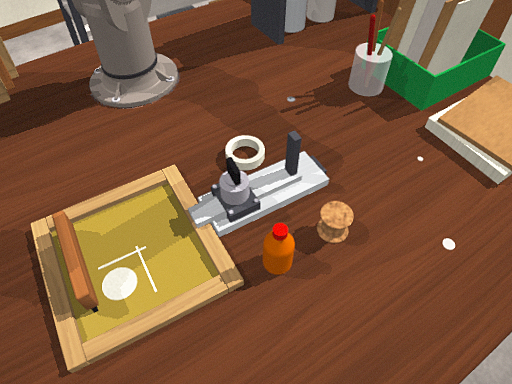

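View pics/side0.png

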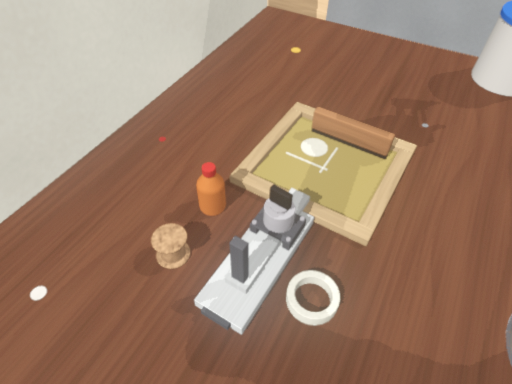

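Scene: the wing is near (234,170), the lug's top near (294,135), the bottle at (279,250), the spool at (336,220) and the tape at (245,152). Side: the wing is near (281,197), the lug at (239,258), the bottle at (211,190) and the tape at (313,297).

Run:
```python
from h import *
import pickle
cs=pickle.load(open("c0.pkl","rb"))
roi={"scene":{"wing":(220,150,250,185),"lug":(280,125,305,180)},"side":{"wing":(262,180,300,212),"lug":(225,230,255,290)}}
cen={}
for n in roi:
  g=cs[n]["img"].max(2)
  for k,(a,b,c,d) in roi[n].items():
    m=np.zeros_like(g);m[b:d,a:c]=(g[b:d,a:c]<52)*255
    N,l,s,ce=cv2.connectedComponentsWithStats(m)
    i=1+np.argmax(s[1:,4]);cen[n,k]=ce[i];print(n,k,s[i],ce[i])
    ys,xs=np.where(l==i)
    if k=="lug":
      # axis line top: mean of the top 5 rows
      print("top",xs[ys<ys.min()+6].mean(),ys.min())
for k in("wing","lug"):
  print(k,tri(cs["scene"],cen["scene",k],cs["side"],cen["side",k]))
# bystanders
for n in("scene","side"):
  h=cv2.cvtColor(cs[n]["img"],cv2.COLOR_RGB2HSV)
  m=((h[...,0]>4)&(h[...,0]<14)&(h[...,1]>220)&(h[...,2]>120)).astype("u1")
  N,l,s,ce=cv2.connectedComponentsWithStats(m);i=1+np.argmax(s[1:,4]);print("bottle",s[i],ce[i]);cen[n,"b"]=ce[i]
print(tri(cs["scene"],cen["scene","b"],cs["side"],cen["side","b"]))
print("tape",plane(cs["scene"],[(245,150)],.024),plane(cs["side"],[(313,295)],.024))
print("spool",tri(cs["scene"],(336,213),cs["side"],(170,239)))
```

```text
scene wing [226 158  14  27 230] [232.88695652 170.60434783]
scene lug [286 157  11  18  57] [289.80701754 166.75438596]
top 287.6 157Traceback (most recent call last):
  File "<stdin>", line 11, in <module>
    return _wrapfunc(a, 'argmax', axis=axis, out=out, **kwds)
    return bound(*args, **kwds)
ValueError: attempt to get argmax of an empty sequence
```

```bash
cat > m.py <<'E'
from h import *
import pickle
cs=pickle.load(open("c0.pkl","rb"))
A=cs["scene"]["img"][115:215,190:290+40];B=cs["side"]["img"][175:305,205:335]
A=cv2.resize(A,None,fx=2.8,fy=2.8,interpolation=cv2.INTER_CUBIC);B=cv2.resize(B,None,fx=3,fy=3,interpolation=cv2.INTER_CUBIC)
W=np.zeros((400,800,3),"u1");W[:A.shape[0],:A.shape[1]]=A;W[:390,400:790]=B
save({"img":W},"crop1")
roi={"scene":{"wing":(220,150,250,185),"lug":(282,125,305,180)},"side":{"wing":(262,180,300,212),"lug":(225,230,252,290)}}
cen={}
for n in roi:
  im=cs[n]["img"].astype(int);g=im.max(2);sat=g-im.min(2)
  for k,(a,b,c,d) in roi[n].items():
    m=np.zeros(g.shape,"u1");m[b:d,a:c]=((g<(50 if k=="wing" else 85))&(sat<22))[b:d,a:c]*255
    N,l,s,ce=cv2.connectedComponentsWithStats(m)
    i=1+np.argmax(s[1:,4]);cen[n,k]=ce[i];print(n,k,s[i],ce[i])
  h=cv2.cvtColor(cs[n]["img"],cv2.COLOR_RGB2HSV)
  m=((h[...,0]>4)&(h[...,0]<14)&(h[...,1]>220)&(h[...,2]>120)).astype("u1")
  N,l,s,ce=cv2.connectedComponentsWithStats(m);i=1+np.argmax(s[1:,4]);print("bottle",s[i],ce[i]);cen[n,"b"]=ce[i]
for k in("wing","lug","b"):
  print(k,tri(cs["scene"],cen["scene",k],cs["side"],cen["side",k]))
print("tape",plane(cs["scene"],[(245,150)],.024),plane(cs["side"],[(313,295)],.024))
print("spool",tri(cs["scene"],(336,213),cs["side"],(170,239)))
E
python3 m.py
```

```text
scene wing [226 158  14  27 228] [232.86403509 170.65350877]
scene lug [285 133  17  43 450] [292.09777778 154.76      ]
bottle [274 264  18   9  42] [283.28571429 267.28571429]Traceback (most recent call last):
  File "m.py", line 15, in <module>
    i=1+np.argmax(s[1:,4]);cen[n,k]=ce[i];print(n,k,s[i],ce[i])
        ~~~~~~~~~^^^^^^^^^
    return _wrapfunc(a, 'argmax', axis=axis, out=out, **kwds)
    return bound(*args, **kwds)
ValueError: attempt to get argmax of an empty sequence
```

View pics/crop1.png

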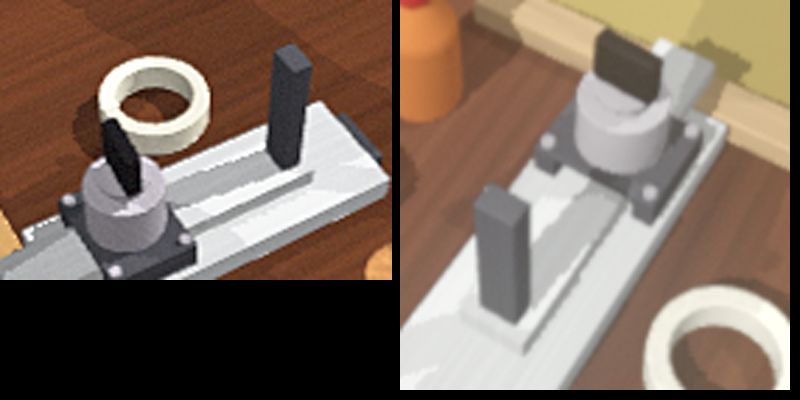

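The crop shows the lug's top centre at scene (294,134) and side (239,240). The wing's centre is at scene (233.5,170.5) and side (281,197).

Run:
```python
from h import *
import pickle
cs=pickle.load(open("c0.pkl","rb"));s,d=cs["scene"],cs["side"]
w=tri(s,(233.3,170.5),d,(281,197.3));l=tri(s,(294.3,133.6),d,(239.3,240.3))
print(w,l);v=(l[0]-w[0])[:2];print(np.linalg.norm(v),np.degrees(np.arctan2(v[1],v[0])))
print("tape",plane(s,[(245,150)],.024),plane(d,[(313,295)],.024))
print("spool",tri(s,(336,213),d,(170,239)))
print("bottle cap",tri(s,(280,228),d,(209,168)))
# strip end corners at z=.022: direction
print(plane(s,[(190+322/2.8,115+102/2.8),(190+388/2.8,115+182/2.8),(190+22/2.8,115+234/2.8)],.022))
```

```text
(array([0.50926574, 0.01248351, 0.10910455]), np.float64(0.002214900317923507)) (array([0.51670945, 0.13584766, 0.13882387]), np.float64(0.002294727055976042))
0.12358851990141954 86.54699665486898
tape [[0.40893293 0.09824687 0.024     ]] [[0.40233862 0.10185795 0.024     ]]
spool (array([0.65024714, 0.13842891, 0.05035467]), np.float64(0.0016710594162195882))
bottle cap (array([0.64947545, 0.01273864, 0.10852596]), np.float64(0.0018521348587593816))
[[ 0.48029624  0.2042283   0.022     ]
 [ 0.56874583  0.19565045  0.022     ]
 [ 0.46733236 -0.04537401  0.022     ]]
```

Call:
play_rows(
  moves=[
    {"jaw":1,"translation":[0.489,-0.531,0],"spin":20.8},
    {"jaw":1,"translation":[0.489,-0.531,0],"spin":20.8},
    {"jaw":1,"translation":[0.489,-0.531,0],"spin":20.8},
    {"jaw":1,"translation":[0.489,-0.531,0],"spin":20.8},
    {"jaw":1,"translation":[0.489,-0.531,0],"spin":20.8},
    {"jaw":1,"translation":[0.489,-0.531,0],"spin":20.8},
    {"jaw":1,"translation":[0.489,-0.531,0],"spin":20.8},
    {"jaw":1,"translation":[0.489,-0.531,0],"spin":20.8},
  ],
)

```text
clock: 0.95
position: [0.3745, -0.2781, 0.2227]
orientation: [3.14, -0.084, 0.0]
ft_force: [2.1, -0.6, 0.6]
grip_width: 0.0878
finger_force: 0.0
```

Call:
play_rows(
  moves=[
    {"jaw":1,"translation":[0.118,-0.295,0],"spin":0},
    {"jaw":1,"translation":[0.118,-0.295,0],"spin":0},
    {"jaw":1,"translation":[0.118,-0.295,0],"spin":0},
    {"jaw":1,"translation":[0.118,-0.295,0],"spin":0},
    {"jaw":1,"translation":[0.118,-0.295,0],"spin":0},
    {"jaw":1,"translation":[0.118,-0.295,0],"spin":0},
    {"jaw":1,"translation":[0.118,-0.295,0],"spin":0},
    {"jaw":1,"translation":[0.118,-0.295,0],"spin":0},
    {"jaw":1,"translation":[0.118,-0.295,0],"spin":0},
    {"jaw":1,"translation":[0.118,-0.295,0],"spin":0},
  ],
)

```text
clock: 1.95
position: [0.5071, 0.0064, 0.2224]
orientation: [3.139, -0.087, -0.001]
ft_force: [0.1, -0.1, -0.0]
grip_width: 0.0876
finger_force: 0.0
```

Run:
```python
from h import *
import pickle
o=ctrl.get_obs();print(o["q"].round(3),o["position"],o["orientation"],o["ft_force"])
c=cam("wrist");pickle.dump(c,open("w1.pkl","wb"))
save({"img":cv2.resize(c["img"],(800,600),interpolation=cv2.INTER_CUBIC)},"w1")
print(c["eye"],proj(c,[(.509,.0125,.126),(.5167,.1358,.135),(.509,.0125,.084)]))
```

```text
[ 0.165  0.224 -0.347  1.931  0.091  1.002 -1.849] [0.50707159 0.00639391 0.22242589] [ 3.13944706e+00 -8.74500267e-02 -1.11009683e-03] [ 0.08960151 -0.1255341  -0.02538534]
[0.58795282 0.00199422 0.38453021] [[244.85750597 188.99523824]
 [103.73599233 191.13963891]
 [245.7426595  176.92239132]]
```

View pics/w1.png

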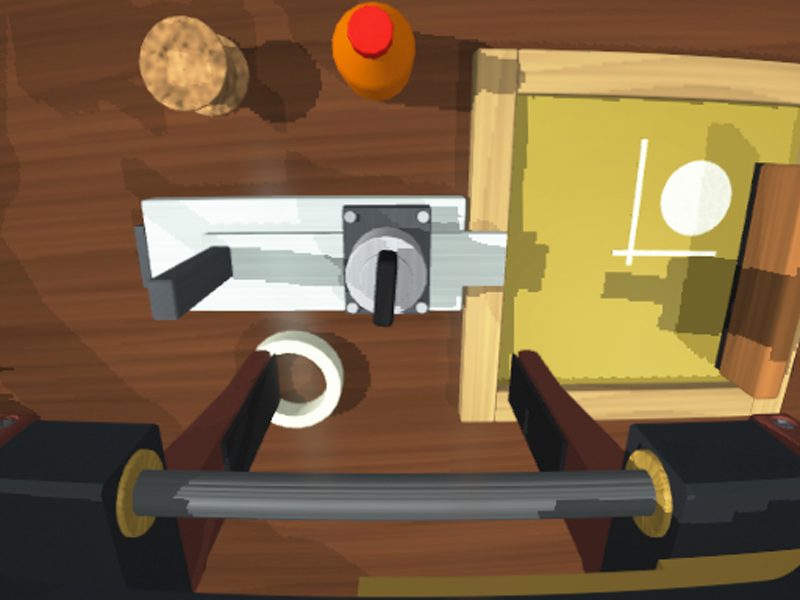

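Wrist view (800x600): the wing runs from (386,252) to (384,326), the lug's top is near (165,298), and the strip's left edge is at x≈143, y 200 to 308.

Run:
```python
from h import *
import pickle
c=pickle.load(open("w1.pkl","rb"));im=c["img"].astype(int);g=im.max(2)
m=np.zeros(g.shape,"u1");m[155:215,225:270]=(g[155:215,225:270]<60)*255
N,l,s,ce=cv2.connectedComponentsWithStats(m);i=1+np.argmax(s[1:,4]);print(s[i],ce[i])
for y in range(s[i][1],s[i][1]+s[i][3],3):
  xs=np.where(l[y]==i)[0];a,b=plane(c,[(xs.min()-.5,y),(xs.max()+.5,y)],.126);print(y,xs.min(),xs.max(),a[:2].round(4),b[:2].round(4), g[y,xs.min():xs.max()+1].tolist())
k=1/1.5625
P=plane(c,np.array([(143,200),(466,197),(143,309)])*k,.022);print(P)
L=plane(c,np.array([(150,280),(155,320),(178,317),(172,274)])*k,.135);print(L)
```

```text
[239 160  15  49 582] [246.35051546 184.55841924]
160 245 247 [0.5352 0.0112] [0.535  0.0086] [24, 23, 56]
163 243 253 [0.5326 0.0131] [0.5321 0.0036] [27, 24, 22, 23, 23, 22, 22, 21, 22, 20, 21]
166 242 253 [0.53   0.0141] [0.5295 0.0037] [48, 27, 25, 24, 23, 23, 23, 22, 22, 22, 22, 20]
169 242 253 [0.5274 0.0143] [0.5268 0.0038] [38, 40, 41, 40, 38, 39, 36, 37, 36, 34, 31, 26]
172 242 253 [0.5247 0.0145] [0.5241 0.004 ] [39, 41, 41, 41, 40, 43, 42, 42, 42, 39, 33, 26]
175 241 253 [0.522  0.0155] [0.5214 0.0041] [54, 41, 40, 40, 39, 41, 41, 41, 41, 42, 37, 30, 29]
178 241 253 [0.5193 0.0157] [0.5187 0.0043] [51, 40, 41, 41, 40, 40, 41, 40, 41, 42, 37, 31, 49]
181 241 252 [0.5166 0.0159] [0.516  0.0053] [38, 40, 41, 39, 39, 39, 40, 41, 42, 40, 36, 28]
184 241 252 [0.5138 0.0161] [0.5132 0.0055] [39, 40, 40, 40, 40, 39, 40, 41, 43, 41, 33, 27]
187 241 252 [0.5111 0.0162] [0.5105 0.0056] [39, 39, 40, 39, 40, 39, 39, 40, 42, 39, 33, 28]
190 240 252 [0.5083 0.0173] [0.5077 0.0058] [54, 40, 41, 40, 39, 39, 39, 40, 42, 43, 39, 30, 48]
193 240 251 [0.5055 0.0175] [0.5049 0.0068] [54, 39, 39, 39, 40, 39, 40, 41, 42, 42, 37, 27]
196 240 251 [0.5027 0.0177] [0.5021 0.007 ] [38, 39, 39, 38, 39, 39, 40, 42, 43, 42, 35, 28]
199 240 251 [0.4999 0.0179] [0.4993 0.0071] [40, 38, 38, 39, 40, 40, 42, 44, 43, 41, 33, 27]
202 239 251 [0.4971 0.019 ] [0.4964 0.0073] [48, 39, 39, 38, 39, 39, 41, 42, 43, 44, 37, 30, 35]
205 239 251 [0.4942 0.0192] [0.4936 0.0074] [47, 40, 39, 39, 41, 41, 43, 42, 43, 43, 38, 30, 52]
208 241 249 [0.4912 0.0176] [0.4908 0.0094] [59, 50, 48, 47, 44, 42, 43, 41, 42]
[[ 0.56406575  0.19608594  0.022     ]
 [ 0.55108977 -0.05081907  0.022     ]
 [ 0.47650143  0.21452428  0.022     ]]
[[0.52783513 0.14056774 0.135     ]
 [0.50431238 0.1425994  0.135     ]
 [0.50539795 0.12870569 0.135     ]
 [0.53048594 0.12727931 0.135     ]]
```

Call:
play_rows(
  moves=[
    {"jaw":1,"translation":[0.002,-0.005,0.03],"spin":4.6},
    {"jaw":1,"translation":[0.002,-0.005,0.06],"spin":4.6},
    {"jaw":1,"translation":[0.002,-0.005,0.09],"spin":4.6},
    {"jaw":1,"translation":[0.002,-0.005,0.11],"spin":4.6},
    {"jaw":1,"translation":[0.002,-0.005,0.11],"spin":4.6},
    {"jaw":1,"translation":[0.002,-0.005,0.11],"spin":4.6},
    {"jaw":1,"translation":[0.002,-0.005,0.11],"spin":4.6},
  ],
)

```text
clock: 2.7
position: [0.5109, 0.0127, 0.114]
orientation: [-3.134, 0.211, -0.004]
ft_force: [-0.4, -0.8, 0.5]
grip_width: 0.0879
finger_force: 0.0
```

Run:
```python
from h import *
o=ctrl.get_obs();print(o["position"],o["orientation"],np.degrees(2*np.arctan2(o["orientation"][1],o["orientation"][0])),o["q"].round(3))
c=cam("wrist");save({"img":cv2.resize(c["img"],(800,600),interpolation=cv2.INTER_CUBIC)},"w2")
```

```text
[0.51089578 0.012703   0.11403156] [-3.1343981   0.21113772 -0.00357718] 352.2925857305553 [ 0.118  0.368 -0.32   2.027  0.164  0.768 -2.005]
```

View pics/w2.png

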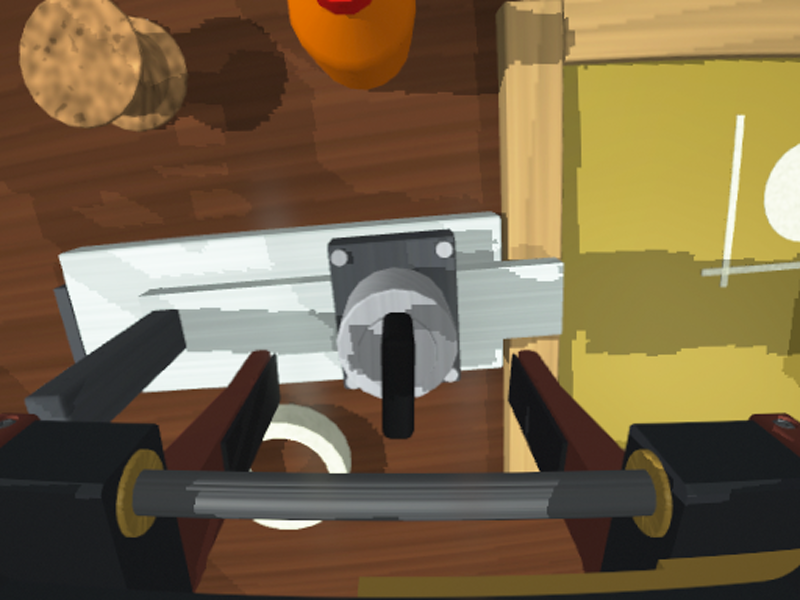

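The wing now stands upright in the picture at (398,312–438), between the fingers (275 and 512), so it is aligned. I'll refine its centre before gripping.

Run:
```python
from h import *
o=ctrl.get_obs();print(o["position"])
c=cam("wrist");g=c["img"].max(2)
m=np.zeros(g.shape,"u1");m[190:290,225:290]=(g[190:290,225:290]<60)*255
N,l,s,ce=cv2.connectedComponentsWithStats(m);i=1+np.argmax(s[1:,4]);print(s[i],ce[i])
for y in range(s[i][1],s[i][1]+s[i][3],5):
  xs=np.where(l[y]==i)[0];a,b=plane(c,[(xs.min()-.5,y),(xs.max()+.5,y)],.126);print(y,xs.min(),xs.max(),a[:2].round(4),b[:2].round(4),g[y,xs.min():xs.max()+1].tolist())
y=s[i][1]+s[i][3]-.5;print(plane(c,[(ce[i][0],y)],.126))
```

```text
[0.51098339 0.01285883 0.11410961]
[ 244  200   22   81 1589] [254.55884204 240.29893014]
200 250 258 [0.5396 0.0102] [0.539  0.0055] [59, 59, 59, 60, 59, 59, 60, 59, 59]
205 246 263 [0.5372 0.0126] [0.5359 0.0032] [27, 24, 22, 21, 19, 21, 19, 20, 18, 19, 18, 19, 20, 20, 19, 19, 18, 18]
210 246 264 [0.5344 0.013 ] [0.5331 0.0031] [24, 25, 22, 21, 19, 20, 19, 20, 20, 19, 19, 19, 20, 19, 19, 19, 19, 17, 57]
215 245 264 [0.5317 0.0139] [0.5302 0.0034] [37, 24, 24, 20, 18, 19, 19, 19, 19, 18, 21, 17, 18, 19, 19, 19, 19, 19, 18, 17]
220 244 264 [0.5289 0.0149] [0.5274 0.0037] [59, 19, 19, 20, 21, 21, 22, 23, 21, 20, 22, 21, 21, 20, 21, 21, 21, 20, 20, 20, 19]
225 244 265 [0.526  0.0153] [0.5244 0.0036] [59, 19, 19, 20, 19, 19, 20, 19, 19, 20, 20, 19, 18, 21, 21, 21, 19, 20, 21, 18, 20, 41]
230 245 265 [0.523  0.0152] [0.5215 0.0039] [20, 20, 20, 21, 20, 20, 21, 21, 20, 21, 21, 21, 21, 20, 21, 20, 21, 20, 18, 19, 41]
235 245 265 [0.5201 0.0156] [0.5186 0.0043] [19, 19, 20, 21, 21, 19, 19, 19, 19, 19, 20, 19, 21, 20, 21, 20, 20, 20, 19, 18, 48]
240 245 264 [0.5171 0.016 ] [0.5156 0.0052] [1
[... 387 characters left out ...]
3, 23, 24, 23, 25, 25, 25, 26, 27, 25, 26, 27, 28, 28, 26, 24, 23, 55]
260 245 264 [0.5048 0.0178] [0.5033 0.0067] [26, 20, 22, 23, 25, 24, 23, 24, 25, 24, 25, 26, 25, 26, 27, 28, 27, 24, 24, 23]
265 245 264 [0.5017 0.0182] [0.5002 0.0071] [27, 20, 21, 23, 24, 24, 24, 24, 26, 26, 27, 26, 26, 27, 27, 27, 28, 25, 23, 21]
270 245 264 [0.4985 0.0187] [0.4969 0.0074] [28, 19, 22, 23, 23, 25, 23, 25, 25, 25, 27, 26, 28, 26, 28, 28, 27, 24, 23, 23]
275 245 264 [0.4952 0.0191] [0.4937 0.0078] [40, 20, 20, 22, 22, 23, 24, 25, 25, 25, 27, 27, 26, 27, 28, 28, 26, 23, 23, 22]
280 249 260 [0.4916 0.0173] [0.4907 0.0105] [52, 36, 37, 37, 36, 36, 35, 35, 35, 35, 37, 49]
[[0.49081964 0.01393496 0.126     ]]
```

Call:
play_rows(
  moves=[
    {"jaw":1,"translation":[-0.001,0.001,0.016],"spin":0},
    {"jaw":1,"translation":[-0.001,0.001,0.016],"spin":0},
    {"jaw":1,"translation":[-0.001,0.001,0.016],"spin":0},
    {"jaw":0.5,"translation":[-0.001,0.001,0.016],"spin":0},
    {"jaw":0.3,"translation":[-0.001,0.001,0.016],"spin":0},
    {"jaw":0.25,"translation":[-0.001,0.001,0.016],"spin":0},
    {"jaw":0.25,"translation":[-0.001,0.001,0.016],"spin":0},
    {"jaw":0.25,"translation":[-0.001,0.001,0.016],"spin":0},
    {"jaw":0.25,"translation":[-0.001,0.001,0.016],"spin":0},
  ],
)

```text
clock: 3.7
position: [0.5088, 0.0123, 0.0967]
orientation: [-3.135, 0.21, -0.0]
ft_force: [-0.1, 0.7, 0.4]
grip_width: 0.0429
finger_force: 0.0
```

Call:
play_rows(
  moves=[
    {"jaw":0,"translation":[0,0,0],"spin":0},
    {"jaw":0,"translation":[0,0,0],"spin":0},
    {"jaw":0,"translation":[0,0,0],"spin":0},
    {"jaw":0,"translation":[0,0,0],"spin":0},
    {"jaw":0,"translation":[0,0,0],"spin":0},
  ],
)

```text
clock: 4.2
position: [0.5088, 0.0118, 0.0967]
orientation: [3.134, -0.21, -0.0]
ft_force: [0.7, -1.6, 1.4]
grip_width: 0.0119
finger_force: 30.0
```

Call:
play_rows(
  moves=[
    {"jaw":0,"translation":[0,0,-0.001],"spin":0},
    {"jaw":0,"translation":[0,0,-0.002],"spin":0},
    {"jaw":0,"translation":[0,0,-0.003],"spin":0},
    {"jaw":0,"translation":[0,0,-0.004],"spin":0},
    {"jaw":0,"translation":[0,0,-0.004],"spin":0},
    {"jaw":0,"translation":[0,0,-0.004],"spin":0},
  ],
)

```text
clock: 4.8
position: [0.5086, 0.0119, 0.1006]
orientation: [3.134, -0.21, -0.001]
ft_force: [1.7, -2.5, -8.3]
grip_width: 0.0119
finger_force: 30.0
```

Call:
play_rows(
  moves=[
    {"jaw":0,"translation":[0,0,-0.0005],"spin":0},
    {"jaw":0,"translation":[0,0,-0.001],"spin":0},
    {"jaw":0,"translation":[0,0,-0.001],"spin":0},
    {"jaw":0,"translation":[0,0,-0.001],"spin":0},
  ],
)

```text
clock: 5.2
position: [0.5087, 0.012, 0.1017]
orientation: [3.134, -0.21, -0.001]
ft_force: [1.4, -5.1, -7.3]
grip_width: 0.0122
finger_force: 30.0
```

Call:
play_rows(
  moves=[
    {"jaw":0,"translation":[0,0,-0.0005],"spin":0},
    {"jaw":0,"translation":[0,0,-0.001],"spin":0},
    {"jaw":0,"translation":[0,0,-0.001],"spin":0},
    {"jaw":0,"translation":[0,0,-0.001],"spin":0},
  ],
)

```text
clock: 5.6
position: [0.5087, 0.012, 0.1027]
orientation: [3.134, -0.21, -0.0]
ft_force: [0.9, -4.6, -7.3]
grip_width: 0.0122
finger_force: 30.0
```

Call:
play_rows(
  moves=[
    {"jaw":0,"translation":[0,0,-0.0005],"spin":0},
    {"jaw":0,"translation":[0,0,-0.001],"spin":0},
    {"jaw":0,"translation":[0,0,-0.001],"spin":0},
    {"jaw":0,"translation":[0,0,-0.001],"spin":0},
  ],
)

```text
clock: 6.0
position: [0.5087, 0.012, 0.1036]
orientation: [3.134, -0.21, -0.001]
ft_force: [0.7, -5.1, -8.2]
grip_width: 0.012
finger_force: 30.0
```

Call:
play_rows(
  moves=[
    {"jaw":0,"translation":[0,0,-0.0005],"spin":0},
    {"jaw":0,"translation":[0,0,-0.001],"spin":0},
    {"jaw":0,"translation":[0,0,-0.001],"spin":0},
    {"jaw":0,"translation":[0,0,-0.001],"spin":0},
  ],
)

```text
clock: 6.4
position: [0.5087, 0.012, 0.1046]
orientation: [3.134, -0.21, -0.0]
ft_force: [0.6, -4.6, -7.4]
grip_width: 0.012
finger_force: 30.0
```

Call:
play_rows(
  moves=[
    {"jaw":0,"translation":[0,0,-0.0005],"spin":0},
    {"jaw":0,"translation":[0,0,-0.001],"spin":0},
    {"jaw":0,"translation":[0,0,-0.001],"spin":0},
    {"jaw":0,"translation":[0,0,-0.001],"spin":0},
  ],
)

```text
clock: 6.8
position: [0.5086, 0.012, 0.1056]
orientation: [3.134, -0.21, -0.001]
ft_force: [1.1, -5.3, -8.0]
grip_width: 0.0118
finger_force: 30.0
```

Call:
play_rows(
  moves=[
    {"jaw":0,"translation":[0,0,-0.0005],"spin":0},
    {"jaw":0,"translation":[0,0,-0.001],"spin":0},
    {"jaw":0,"translation":[0,0,-0.001],"spin":0},
    {"jaw":0,"translation":[0,0,-0.001],"spin":0},
  ],
)

```text
clock: 7.2
position: [0.5086, 0.012, 0.106]
orientation: [3.134, -0.21, -0.001]
ft_force: [3.8, -5.1, -13.7]
grip_width: 0.0123
finger_force: 30.0
```

Thread met, about 0.7 mm into the firm stop. I'll ease 0.7 mm and turn slowly.

Call:
play_rows(
  moves=[
    {"jaw":0,"translation":[0,0,0.0007],"spin":0},
    {"jaw":0,"translation":[0,0,0.0007],"spin":-2},
    {"jaw":0,"translation":[0,0,0.0007],"spin":-5},
    {"jaw":0,"translation":[0,0,0.0007],"spin":-8},
    {"jaw":0,"translation":[0,0,0.0007],"spin":-11},
    {"jaw":0,"translation":[0,0,0.0007],"spin":-14},
    {"jaw":0,"translation":[0,0,0.0007],"spin":-17},
    {"jaw":0,"translation":[0,0,0.0007],"spin":-20},
    {"jaw":0,"translation":[0,0,0.0007],"spin":-20},
    {"jaw":0,"translation":[0,0,0.0007],"spin":-20},
  ],
)

```text
clock: 8.2
position: [0.5087, 0.0116, 0.1058]
orientation: [3.123, 0.337, -0.001]
ft_force: [1.7, -4.5, -9.5]
grip_width: 0.0119
finger_force: 30.0
```

```bash
cat > st.py <<'E'
from h import *
o=ctrl.get_obs();print(o["clock"],o["position"].round(4),"ang",((np.degrees(2*np.arctan2(o["orientation"][1],o["orientation"][0]))+90)%360-90).round(2),o["ft_force"].round(1),o["moment"].round(3),o["q"].round(2),o["grip_width"])
E
python3 st.py
```

```text
8.2 [0.5087 0.0116 0.1058] ang 12.33 [ 1.7 -4.5 -9.5] [-1.677 -0.453  0.08 ] [ 0.18  0.39 -0.39  2.03  0.21  0.76 -1.7 ] 0.011894521583231416
```

Call:
play_rows(
  moves=[
    {"jaw":0,"translation":[0,0,0],"spin":-3},
    {"jaw":0,"translation":[0,0,0],"spin":-6},
    {"jaw":0,"translation":[0,0,0],"spin":-9},
    {"jaw":0,"translation":[0,0,0],"spin":-12},
    {"jaw":0,"translation":[0,0,0],"spin":-14},
    {"jaw":0,"translation":[0,0,0],"spin":-14},
    {"jaw":0,"translation":[0,0,0],"spin":-14},
  ],
)

```text
clock: 8.9
position: [0.5088, 0.0112, 0.1058]
orientation: [3.058, 0.715, -0.001]
ft_force: [2.2, -6.5, -8.7]
grip_width: 0.0117
finger_force: 30.0
```

```bash
python3 st.py
```

```text
8.9 [0.5088 0.0112 0.1058] ang 26.3 [ 2.2 -6.5 -8.7] [-1.8   -0.562  0.099] [ 0.22  0.4  -0.45  2.03  0.24  0.77 -1.48] 0.011664668017241166
```

Call:
play_rows(
  moves=[
    {"jaw":0,"translation":[0,0,-0.0003],"spin":-3},
    {"jaw":0,"translation":[0,0,-0.0007],"spin":-6},
    {"jaw":0,"translation":[0,0,-0.0011],"spin":-9},
    {"jaw":0,"translation":[0,0,-0.0015],"spin":-12},
    {"jaw":0,"translation":[0,0,-0.0015],"spin":-12},
    {"jaw":0,"translation":[0,0,-0.0015],"spin":-12},
  ],
)

```text
clock: 9.5
position: [0.509, 0.0109, 0.1075]
orientation: [2.967, 1.03, -0.001]
ft_force: [2.3, -7.7, -8.5]
grip_width: 0.0118
finger_force: 30.0
```

```bash
python3 st.py
```

```text
9.5 [0.509  0.0109 0.1075] ang 38.29 [ 2.3 -7.7 -8.5] [-1.895 -0.569  0.046] [ 0.26  0.4  -0.5   2.03  0.27  0.78 -1.3 ] 0.011783287291538706
```

Call:
play_rows(
  moves=[
    {"jaw":0,"translation":[-0.0003,0.0004,-0.0004],"spin":-3},
    {"jaw":0,"translation":[-0.0006,0.0008,-0.0008],"spin":-6},
    {"jaw":0,"translation":[-0.0006,0.0008,-0.0012],"spin":-9},
    {"jaw":0,"translation":[-0.0006,0.0008,-0.0016],"spin":-12},
    {"jaw":0,"translation":[-0.0006,0.0008,-0.002],"spin":-15},
    {"jaw":0,"translation":[-0.0006,0.0008,-0.0024],"spin":-18},
    {"jaw":0,"translation":[-0.0006,0.0008,-0.0027],"spin":-21},
    {"jaw":0,"translation":[-0.0006,0.0008,-0.0031],"spin":-24},
    {"jaw":0,"translation":[-0.0006,0.0008,-0.0031],"spin":-24},
  ],
)

```text
clock: 10.4
position: [0.5094, 0.0104, 0.1107]
orientation: [2.687, 1.626, 0.001]
ft_force: [4.0, -6.0, -9.3]
grip_width: 0.0121
finger_force: 30.0
```

```bash
python3 st.py
```

```text
10.4 [0.5094 0.0104 0.1107] ang 62.38 [ 4.  -6.  -9.3] [-1.624 -0.83   0.075] [ 0.34  0.42 -0.59  2.02  0.32  0.8  -0.92] 0.012078149036941337
```

Call:
play_rows(
  moves=[
    {"jaw":0,"translation":[-0.0002,0.0004,-0.0002],"spin":-3},
    {"jaw":0,"translation":[-0.0004,0.0008,-0.0006],"spin":-6},
    {"jaw":0,"translation":[-0.0004,0.0008,-0.001],"spin":-9},
    {"jaw":0,"translation":[-0.0004,0.0008,-0.0014],"spin":-12},
    {"jaw":0,"translation":[-0.0004,0.0008,-0.0018],"spin":-15},
    {"jaw":0,"translation":[-0.0004,0.0008,-0.0022],"spin":-18},
    {"jaw":0,"translation":[-0.0004,0.0008,-0.0025],"spin":-21},
    {"jaw":0,"translation":[-0.0004,0.0008,-0.0029],"spin":-24},
    {"jaw":0,"translation":[-0.0004,0.0008,-0.0033],"spin":-27},
    {"jaw":0,"translation":[-0.0004,0.0008,-0.0033],"spin":-27},
  ],
)

```text
clock: 11.4
position: [0.5101, 0.01, 0.1141]
orientation: [2.232, 2.209, 0.001]
ft_force: [2.5, -5.4, -8.8]
grip_width: 0.0118
finger_force: 30.0
```

```bash
python3 st.py
```

```text
11.4 [0.5101 0.01   0.1141] ang 89.39 [ 2.5 -5.4 -8.8] [-1.37  -0.985  0.026] [ 0.43  0.44 -0.7   2.01  0.38  0.83 -0.5 ] 0.011764775654739972
```

Call:
play_rows(
  moves=[
    {"jaw":0,"translation":[0,0,-0.0004],"spin":-3},
    {"jaw":0,"translation":[0,0,-0.0008],"spin":-6},
    {"jaw":0,"translation":[0,0,-0.0012],"spin":-9},
    {"jaw":0,"translation":[0,0,-0.0016],"spin":-12},
    {"jaw":0,"translation":[0,0,-0.0019],"spin":-15},
    {"jaw":0,"translation":[0,0,-0.0023],"spin":-18},
    {"jaw":0,"translation":[0,0,-0.0027],"spin":-21},
    {"jaw":0,"translation":[0,0,-0.0031],"spin":-24},
    {"jaw":0,"translation":[0,0,-0.0035],"spin":-27},
    {"jaw":0,"translation":[0,0,-0.0039],"spin":-30},
    {"jaw":0,"translation":[0,0,-0.0039],"spin":-30},
  ],
)

```text
clock: 12.5
position: [0.5108, 0.0102, 0.1182]
orientation: [1.584, 2.71, 0.002]
ft_force: [5.1, -4.2, -9.7]
grip_width: 0.0117
finger_force: 30.0
```

```bash
python3 st.py
```

```text
12.5 [0.5108 0.0102 0.1182] ang 119.39 [ 5.1 -4.2 -9.7] [-1.222 -1.421  0.045] [ 0.52  0.47 -0.82  2.    0.45  0.86 -0.04] 0.011690168453886821
```

Call:
play_rows(
  moves=[
    {"jaw":0,"translation":[0,0,-0.0002],"spin":-3},
    {"jaw":0,"translation":[0,0,-0.0005],"spin":-6},
    {"jaw":0,"translation":[0,0,-0.0007],"spin":-9},
    {"jaw":0,"translation":[0,0,-0.0007],"spin":-12},
    {"jaw":0,"translation":[0,0,-0.0007],"spin":-15},
    {"jaw":0,"translation":[0,0,-0.0007],"spin":-18},
    {"jaw":0,"translation":[0,0,-0.0007],"spin":-21},
    {"jaw":0,"translation":[0,0,-0.0007],"spin":-23},
    {"jaw":0,"translation":[0,0,-0.0007],"spin":-25},
    {"jaw":0,"translation":[0,0,-0.0007],"spin":-25},
  ],
)

```text
clock: 13.5
position: [0.5112, 0.0106, 0.1191]
orientation: [0.961, 2.988, 0.003]
ft_force: [6.0, -2.4, -10.5]
grip_width: 0.012
finger_force: 30.0
```

```bash
python3 st.py
```

```text
13.5 [0.5112 0.0106 0.1191] ang 144.36 [  6.   -2.4 -10.5] [-0.861 -1.497  0.077] [ 0.6   0.5  -0.93  1.99  0.52  0.89  0.34] 0.01198497728039589
```

Now feel for the end stop in small steps.

Call:
play_rows(
  moves=[
    {"jaw":0,"translation":[0,0,0.0002],"spin":-2},
    {"jaw":0,"translation":[0,0,0.0002],"spin":-4},
    {"jaw":0,"translation":[0,0,0.0002],"spin":-4},
  ],
)

```text
clock: 13.8
position: [0.5112, 0.0107, 0.1191]
orientation: [0.859, 3.019, 0.003]
ft_force: [4.6, -2.9, -7.6]
grip_width: 0.0124
finger_force: 30.6
```

```bash
python3 st.py
```

```text
13.8 [0.5112 0.0107 0.1191] ang 148.24 [ 4.6 -2.9 -7.6] [-0.779 -1.3   -0.756] [ 0.61  0.51 -0.94  1.99  0.53  0.9   0.4 ] 0.012356393663932406
```

End stop felt (moment −0.76 N m). Back off slightly, release and rise.

Call:
play_rows(
  moves=[
    {"jaw":0,"translation":[0,0,0.0003],"spin":2.5},
    {"jaw":0,"translation":[0,0,0.0003],"spin":2.5},
    {"jaw":0.4,"translation":[0,0,0.0003],"spin":2.5},
    {"jaw":0.6,"translation":[0,0,0.0003],"spin":2.5},
    {"jaw":0.7,"translation":[0,0,0.0003],"spin":2.5},
    {"jaw":0.7,"translation":[0,0,0.0003],"spin":2.5},
    {"jaw":0.7,"translation":[0,0,-0.02],"spin":2.5},
    {"jaw":0.7,"translation":[0,0,-0.05],"spin":2.5},
    {"jaw":0.7,"translation":[0,0,-0.085],"spin":2.5},
    {"jaw":0.7,"translation":[0,0,-0.085],"spin":2.5},
    {"jaw":0.7,"translation":[0,0,-0.085],"spin":2.5},
  ],
)

```text
clock: 14.9
position: [0.5096, 0.0105, 0.2037]
orientation: [0.923, 3.002, -0.0]
ft_force: [-0.6, 0.6, 0.1]
grip_width: 0.0615
finger_force: 0.0
```

```bash
python3 st.py
python3 - <<'E'
from h import *
import pickle
c=cam("wrist");pickle.dump(c,open("w3.pkl","wb"))
d=cam("side");pickle.dump(d,open("d3.pkl","wb"))
W=np.zeros((384,800,3),"u1");W[:,:512]=c["img"]
W[:384,512:]=cv2.resize(d["img"][160:304,215:323],(288,384),interpolation=cv2.INTER_CUBIC)
save({"img":W},"w3")
E
```

```text
14.9 [0.5096 0.0105 0.2037] ang 145.83 [-0.6  0.6  0.1] [-0.018 -0.143 -0.052] [ 0.69  0.39 -1.02  1.92  0.39  1.04  0.48] 0.06152926419397441
```

View pics/w3.png

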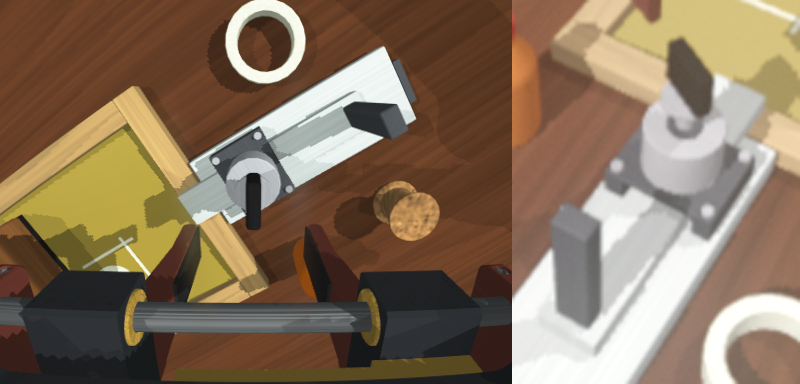

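Wrist view: the screw is out and turned, with the wing at (253,200), and the lug's top is near (392,122). The side crop confirms that the screw stays raised. Moving over the lug.

Call:
play_rows(
  moves=[
    {"jaw":0.7,"translation":[0.064,0.107,0],"spin":-31},
    {"jaw":0.7,"translation":[0.064,0.107,0],"spin":-31},
    {"jaw":0.7,"translation":[0.064,0.107,0],"spin":-31},
    {"jaw":0.7,"translation":[0.064,0.107,0],"spin":-31},
    {"jaw":0.7,"translation":[0.064,0.107,0],"spin":-31},
    {"jaw":0.7,"translation":[0.064,0.107,0],"spin":-31},
    {"jaw":0.7,"translation":[0.064,0.107,0],"spin":-31},
    {"jaw":0.7,"translation":[0.064,0.107,0],"spin":-31},
    {"jaw":0.7,"translation":[0.064,0.107,0],"spin":-31},
  ],
)

```text
clock: 15.9
position: [0.5166, 0.1345, 0.2032]
orientation: [0.089, 3.14, -0.001]
ft_force: [-0.2, 1.0, -0.3]
grip_width: 0.0615
finger_force: 0.0
```

```bash
python3 st.py
python3 - <<'E'
from h import *
import pickle
c=cam("wrist");pickle.dump(c,open("w4.pkl","wb"));print(proj(c,[(.517,.135,.135)]))
save({"img":cv2.resize(c["img"],(800,600),interpolation=cv2.INTER_CUBIC)},"w4")
E
```

```text
15.9 [0.5166 0.1345 0.2032] ang 176.76 [-0.2  1.  -0.3] [ 0.072 -0.107 -0.012] [ 0.5   0.5  -1.13  1.86  0.5   1.11  0.69] 0.06148522132672746
[[252.46168142 204.40579588]]
```

View pics/w4.png

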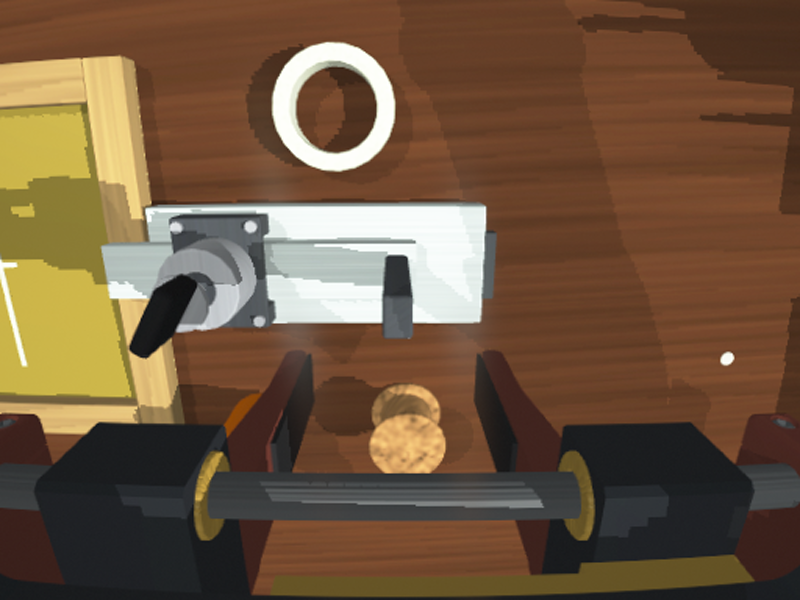

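The lug's top is at (383–412, 295–338), within 2 mm of the expected place and between the fingers. Descend and grip.

Call:
play_rows(
  moves=[
    {"jaw":0.7,"translation":[0,0.0015,0.03],"spin":0},
    {"jaw":0.7,"translation":[0,0.0015,0.06],"spin":0},
    {"jaw":0.7,"translation":[0,0.0015,0.09],"spin":0},
    {"jaw":0.7,"translation":[0,0.0015,0.1],"spin":0},
    {"jaw":0.7,"translation":[0,0.0015,0.1],"spin":0},
    {"jaw":0.35,"translation":[0,0.0015,0.1],"spin":0},
    {"jaw":0.3,"translation":[0,0.0015,0.1],"spin":0},
    {"jaw":0.1,"translation":[0,0.0015,0.1],"spin":0},
    {"jaw":0,"translation":[0,0.0015,0.1],"spin":0},
    {"jaw":0,"translation":[0,0.0015,0.1],"spin":0},
    {"jaw":0,"translation":[0,0.0015,0.1],"spin":0},
  ],
)

```text
clock: 17.05
position: [0.5167, 0.1365, 0.1034]
orientation: [0.087, 3.14, -0.0]
ft_force: [-0.2, 0.7, -1.1]
grip_width: 0.0169
finger_force: 0.0
```

```bash
python3 st.py
```

```text
17.05 [0.5167 0.1365 0.1034] ang 176.84 [-0.2  0.7 -1.1] [ 0.081 -0.109  0.025] [ 0.4   0.62 -1.02  1.95  0.65  0.95  0.58] 0.01691093565361241
```

Just closing; slide gently a few mm first and feel.

Call:
play_rows(
  moves=[
    {"jaw":0,"translation":[0,0,0],"spin":0},
    {"jaw":0,"translation":[0,0,0],"spin":0},
    {"jaw":0,"translation":[0,0.001,0],"spin":0},
    {"jaw":0,"translation":[0,0.002,0],"spin":0},
    {"jaw":0,"translation":[0,0.003,0],"spin":0},
    {"jaw":0,"translation":[0,0.003,0],"spin":0},
  ],
)

```text
clock: 17.65
position: [0.5168, 0.1397, 0.1034]
orientation: [0.086, 3.14, 0.0]
ft_force: [-0.1, -1.4, 4.0]
grip_width: 0.0159
finger_force: 30.0
```

```bash
python3 st.py
```

```text
17.65 [0.5168 0.1397 0.1034] ang 176.86 [-0.1 -1.4  4. ] [-0.247  0.04   0.022] [ 0.39  0.62 -1.02  1.95  0.65  0.95  0.57] 0.015852531359481
```

Call:
play_rows(
  moves=[
    {"jaw":0,"translation":[0,0.004,0],"spin":0},
    {"jaw":0,"translation":[0,0.008,0],"spin":0},
    {"jaw":0,"translation":[0,0.012,0],"spin":0},
    {"jaw":0,"translation":[0,0.016,0],"spin":0},
    {"jaw":0,"translation":[0,0.02,0],"spin":0},
    {"jaw":0,"translation":[0,0.024,0],"spin":0},
    {"jaw":0,"translation":[0,0.028,0],"spin":0},
    {"jaw":0,"translation":[0,0.032,0],"spin":0},
    {"jaw":0,"translation":[0,0.036,0],"spin":0},
    {"jaw":0,"translation":[0,0.04,0],"spin":0},
    {"jaw":0,"translation":[0,0.04,0],"spin":0},
  ],
)

```text
clock: 18.75
position: [0.5191, 0.1806, 0.1034]
orientation: [0.085, 3.14, 0.002]
ft_force: [-0.4, 1.1, 2.7]
grip_width: 0.0157
finger_force: 30.0
```

```bash
python3 st.py
```

```text
18.75 [0.5191 0.1806 0.1034] ang 176.89 [-0.4  1.1  2.7] [-0.004 -0.062 -0.017] [ 0.31  0.63 -1.01  1.91  0.66  0.97  0.51] 0.01574172308415754
```

Call:
play_rows(
  moves=[
    {"jaw":0,"translation":[0,0.001,0],"spin":0},
    {"jaw":0,"translation":[0,0.002,0],"spin":0},
    {"jaw":0,"translation":[0,0.003,0],"spin":0},
    {"jaw":0,"translation":[0,0.004,0],"spin":0},
    {"jaw":0,"translation":[0,0.005,0],"spin":0},
    {"jaw":0,"translation":[0,0.005,0],"spin":0},
  ],
)

```text
clock: 19.35
position: [0.5192, 0.1845, 0.1034]
orientation: [0.086, 3.14, 0.0]
ft_force: [-1.0, -1.4, 5.7]
grip_width: 0.0155
finger_force: 30.0
```

```bash
python3 st.py
```

```text
19.35 [0.5192 0.1845 0.1034] ang 176.85 [-1.  -1.4  5.7] [-0.296 -0.034  0.066] [ 0.3   0.64 -1.01  1.91  0.66  0.97  0.5 ] 0.015535980237277312
```

Call:
play_rows(
  moves=[
    {"jaw":0,"translation":[0,0.001,0],"spin":0},
    {"jaw":0,"translation":[0,0.002,0],"spin":0},
    {"jaw":0,"translation":[0,0.002,0],"spin":0},
    {"jaw":0,"translation":[0,0.002,0],"spin":0},
  ],
)

```text
clock: 19.75
position: [0.5194, 0.1863, 0.1034]
orientation: [0.087, 3.14, -0.0]
ft_force: [-0.8, -1.1, 5.6]
grip_width: 0.0154
finger_force: 30.0
```

```bash
python3 st.py
```

```text
19.75 [0.5194 0.1863 0.1034] ang 176.84 [-0.8 -1.1  5.6] [-0.37   0.065  0.149] [ 0.3   0.64 -1.01  1.91  0.66  0.97  0.5 ] 0.01535546247092838
```

Call:
play_rows(
  moves=[
    {"jaw":0,"translation":[0,0.001,0],"spin":0},
    {"jaw":0,"translation":[0,0.002,0],"spin":0},
    {"jaw":0,"translation":[0,0.002,0],"spin":0},
    {"jaw":0,"translation":[0,0.002,0],"spin":0},
  ],
)

```text
clock: 20.15
position: [0.5194, 0.1863, 0.1033]
orientation: [-0.089, -3.14, 0.006]
ft_force: [-4.0, -8.0, 10.4]
grip_width: 0.0157
finger_force: 30.0
```

```bash
python3 st.py
```

```text
20.15 [0.5194 0.1863 0.1033] ang 176.76 [-4.  -8.  10.4] [-1.116  0.365  0.12 ] [ 0.29  0.64 -1.    1.91  0.66  0.97  0.49] 0.015689073650961543
```

Stop felt at y = 0.1863. Ease, release and rise.

Call:
play_rows(
  moves=[
    {"jaw":0,"translation":[0,-0.001,0],"spin":0},
    {"jaw":0.4,"translation":[0,-0.001,0],"spin":0},
    {"jaw":0.6,"translation":[0,-0.001,0],"spin":0},
    {"jaw":0.6,"translation":[0,-0.001,0],"spin":0},
    {"jaw":0.6,"translation":[0,-0.001,0],"spin":0},
    {"jaw":0.6,"translation":[0,-0.001,-0.02],"spin":0},
    {"jaw":0.6,"translation":[0,-0.001,-0.05],"spin":0},
    {"jaw":0.6,"translation":[0,-0.001,-0.09],"spin":0},
    {"jaw":0.6,"translation":[0,-0.001,-0.12],"spin":0},
    {"jaw":0.6,"translation":[0,-0.001,-0.12],"spin":0},
    {"jaw":0.6,"translation":[0,-0.001,-0.12],"spin":0},
  ],
)

```text
clock: 21.25
position: [0.5196, 0.1874, 0.2234]
orientation: [0.087, 3.139, -0.0]
ft_force: [0.4, -0.1, -0.6]
grip_width: 0.0525
finger_force: 0.0
```

```bash
python3 st.py
python3 - <<'E'
from h import *
c=cam("wrist");d=cam("scene")
W=np.zeros((384,800,3),"u1");W[:,:400]=c["img"][:,40:440]
W[:,400:]=cv2.resize(d["img"][100:292,170:370],(400,384),interpolation=cv2.INTER_CUBIC)
save({"img":W},"w5")
print(proj(c,[(.517+.0028,.135+.0499,.135)])-[40,0])
E
```

```text
21.25 [0.5196 0.1874 0.2234] ang 176.84 [ 0.4 -0.1 -0.6] [ 0.046 -0.174  0.03 ] [ 0.39  0.5  -1.13  1.8   0.5   1.16  0.62] 0.052512576250528256
[[208.82265711 196.38654095]]
```

View pics/w5.png

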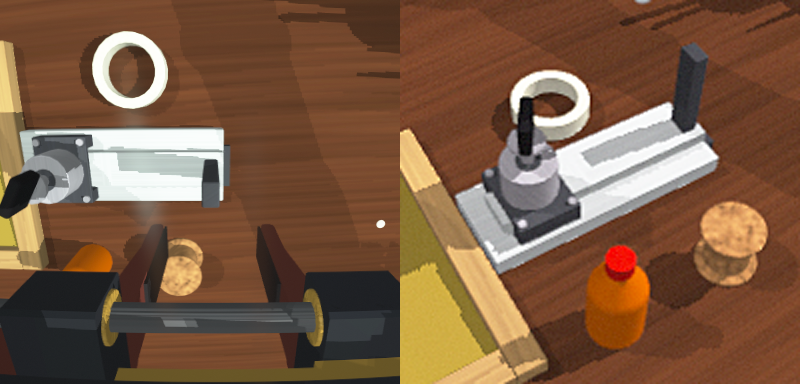

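The lug (wrist crop (211,192), predicted (209,196)) is at the end of its travel. The bar's tip is clear of the screen's rail, the screw stays raised and the bystanders are in place. Handing in.

```bash
python3 -c "
from station import ctrl
print(ctrl.hand_in())"
```

```text
the job is handed in; nothing more can be done
None
```

The clamp is open and the job is handed in (about 21 s of 72 s): the screw was unscrewed to its end stop and stays out, the bar is at the end of its travel clear of the screen, and the bystanders were not touched.

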